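Open the loading lock of the argon annealing oven, inner gate proved shut first

ROBOT

A 6-joint arm with a two-finger parallel gripper is mounted at the origin on a cart in front of the work surface, level with it; the furniture and walls round the work are solid. World frame = base frame: x ahead of the robot, y to its left, z up, the work surface at z = 0. Lengths are in m, angles in rad, forces in N, time in s.
With the tool pointing down it reaches from about 0.275 to 0.825 m from the base axis. Payload 4.9 kg.
Tool frame: the origin (TCP) lies on the centre line of the jaws, within the pads' length; the fingertips stand 25 mm ahead of it and the grasp point (between the pads) lies 6 mm ahead of it (bot.tcp_to_tips is the z of the fingertips in the tool frame, in m); z points along the fingers, y is the line along which they close (so a half turn about z gives the same grasp; the last joint's range is limited). The gripper opens to 85 mm and grips with 20 to 120 N. Pads are 22 mm wide; open, the fingers measure 114 mm over their backs; the gripper's body (76 mm by 85 mm) begins 54 mm behind the grasp point. The pads swing forward as they close: fully open they stand 13 mm farther back than shut.
Start: joints at [-1.251, 0.326, -0.193, 1.052, 0, 1.437], TCP at [0.241, -0.494, 0.256] pointing down, gripper open.
Joint ranges: [-2.65, 2.65], [-0.97, 1.79], [-1.3, 1.35], [-1.93, 2.1], [-1.47, 1.37], [-3.14, 3.14]. Speed limits (rad/s): [2.57, 2.57, 3.14, 3.14, 3.14, 3.14].

INTERFACE

Orientations are given as a 3x3 rotation matrix whose columns are the frame's x, y, z axes.
In Python, from station import bot, optics gives the robot as it stands. The module is installed in compiled form; this text tells all that it offers.
- The arm moves only by the shell command python3 -m creep 'ROWS' [FORCE]. ROWS is JSON, a list of rows, each an object of numbers: "rx", "ry", "rz": the turn, a rotation vector about the world's x, y, z in rad; "tx", "ty", "tz": the shift along the world's x, y, z in mm; "claw": the finger opening in mm, from 0 to 85.4. A call has 1 to 12 rows; each row shifts and turns the commanded pose from where the row before left it; what a row does not reach is not made up. A row lasts 1/10 s, in which the tool goes at most 50 mm and 8.59 degrees, less where a joint would pass 70% of its speed; a pose out of reach is approached as far as the arm can. A call with a gripper value outside its range is refused whole. The fingers move at their own pace and stop on an object; FORCE is the grip in N (left out, the last holds). Time passes only in rows, so rows that do not move let the fingers close. It gives the time, the measured TCP pose, the force, the opening and the grip force at its end, in the units of the state.
- bot.get_state(): the state, without advancing time (a new reading comes with each control period).
- optics.snapshot(name): name is "scene" or "top" or "wrist"; returns a dict with "frame" (400x640x3 uint8, red, green, blue), "K" (3x3 intrinsics, pixels), "distortion" ([k1, k2, p1, p2, k3] as OpenCV has them; the pictures are not rectified), "R" (3x3) and "t" (3): a world point X has camera coordinates R X + t. Camera axes: x right, y down, z forward; pixel columns grow to the right and rows downward; lengths in m; the calibration is good to about 2 mm. A picture is of the moment at which its call begins. There is no depth.
- bot.hand_in(): hands the job in; it is judged then, once.
Trained networks look in a picture, given as the dict that the camera call returned (one of the last four; its "shot" number tells which), for a name from the list of things; names that differ only in an ending like _2 or _b are one class to them, and where a whole thing is asked for, a point or a joint stands for the part that bears it (a point fixed in the world has none). Each returns a list of dicts, best first, with "p" (0 to 1); they miss things now and then, are a little off and sometimes report something else, mostly with a low value. They report only what shows in the picture. A call takes as long as a camera call.
- optics.look_for(name, picture): "pixel" ([column, row] in pixels, amid what is visible of it).
- optics.tip_of(name, picture): "pixel" ([column, row] in pixels: a listed point, or the origin of a listed thing).
The state is a dict: "time": time; "joint_pos": joint angles; "qd": joint speeds; "tau": joint torques, N m; "tcp_pos": TCP position; "ee_rot": TCP orientation; "contact_force": force on the tool from outside, world axes, zero at the start; "torque": the same for the moment, N m; "finger_gap": finger opening in m; "grasp_force": force on a finger pad.
Only numpy, scipy, OpenCV 4.12 (cv2) and the standard library are available. Lean on these libraries where they do the work, as an engineer would, in place of code of your own. Each camera call takes 0.05 s, during which the arm holds its last target. There are 200 camera calls.

TASK

Open the loading lock of the small blue argon annealing oven so that the rings inside can be taken out. First prove by touch that the inner gate is shut: press its black knob, under the canopy, firmly down until you feel it stand on its stop, since it may have been left a little raised; only then swing the red-knobbed safety catch right round, clear of the lid, and lift the lid by its black handle fully up, where it stays by itself. Leave the gate shut and the other things on the bench as they stand, and let go of everything.

Things in the scene. Friction and masses are not known exactly. Their poses are not given: they have to be found in the camera images.
- oven: small blue bench oven, fixed, with an aluminium loading lock (airlock) on its front. Origin: on the work surface, under the middle of the oven's front wall. +x points into the oven, -x out over the lock to the robot, +y to the lock's left seen from the front. Housing x 0 to 90 mm (cover behind to 111), y -85 to 85, 292 high. Lock x -122 to 0, y -70 to 70, lid top 106 high
- canopy_edge (a point): middle of the front lower edge of a thin steel canopy, 104 mm wide, that juts 31 mm out from the oven's front wall over the gate knob; edge 237 mm above the surface. A tool reaching the knob must lean back towards the oven's -x, some 35 to 45 degrees from vertical
- gate (a joint): height in m by which the lock's inner door, a vertical steel gate between lock and oven, is raised: 0 shut on its stop, at most 0.034. It slides straight up and down, tight in its ways: it stays where it is left and takes about 3 N to push down, more only once it stands on its stop. It starts between 0 and 0.016
- gate_knob_top (a point): centre of the flat top of the gate's black knob, a disc 24 mm across and 12 thick, standing 25.5 mm in front of the oven's front wall; 135 mm above the surface when the gate is shut; moves with the gate
- catch (a joint): angle in rad of the safety catch, a steel bar on an upright pivot at the lock's left side: at 0 its inner end lies over the lid's edge and holds the lid down; grows as the red knob is swung towards the oven (clockwise from above) to a stop at 1.5; lid free from about 1.1. Starts at 0 to 0.25, stays where left, takes about 2 N at the knob
- catch_knob (a point): centre of the top of the catch's red knob, an upright round grip 15 mm thick and 28 tall (144 mm above the surface at its top), 45 mm from the pivot; at catch angle 0 it lies on the oven's +y side of the pivot, at 1.5 on its +x side
- catch_pivot (a point): on the catch's upright pivot axis, 107 mm above the surface; oven frame x -85, y 83 mm
- lid (a joint): angle in rad of the lock's outer door, a steel lid with a round sight glass: 0 shut, fully up against its stop at 1.25. A stiff hinge holds it wherever it is left; lifting takes about 4 N at the handle
- lid_handle (a point): centre of the lid's black barrel handle, 30 mm long along the oven's y axis, 18 mm thick, on a 12 mm wide central stem in front of the lid's front edge (27 mm from edge to barrel centre). 104 mm above the surface when shut. Can be pinched across its two ends
- lid_hinge (a point): middle of the lid's hinge axis, which runs along the oven's y axis; 102 mm above the surface, oven frame x -45; the handle centre swings about it at 105 mm, up and towards the oven
- pliers: flat pliers with black grips, 42x130x10 mm, lying right of the lock; bystander, origin under its middle
- bottle: small green bottle with dark green cap, 35 mm wide, 40 tall, left of the oven; bystander, origin under its middle
- wax_tin: small brass tin of amber wax, 51 mm wide, 19 tall, right of the oven; bystander, origin under its middle
- parts_box: open orange parts box 69x150x43 mm, far left; bystander, origin under its middle
- jar: cream two-tier ceramic pot, 68 mm wide, 85 tall, far left; bystander, origin under its middle
- scriber: scriber with turned wooden handle, 12x135x12 mm, lying at the left front; bystander, origin under its middle

How it is judged:
By the outcome, as a careful person would: the job done as asked, in the order asked, and still so for the second after the job is handed in, with the robot touching nothing.
It also fails if it takes over 59 s, if anything falls off the work surface, if the arm or the gripper's body presses on something with over 40 N, if the wrist force passes 120 N, or if a joint passes its speed limit or range.

## Working session

There is one attempt and no reset: what is moved stays moved. The work goes in short steps, Python scripts to look and compute and a shell command to move; the robot and the scene stay as the last step left them, time stands still between calls to the robot, and variables do not carry over. Pictures are saved under pics/ and viewed, at most 10 in all, crops included, and the job is handed in when it is done.

```bash
mkdir -p pics; ls; python3 - <<'E'
from station import bot, optics
import cv2,json,numpy as np
s=bot.get_state(); print(s['time'],s['tcp_pos'],s['ee_rot'],bot.tcp_to_tips,s['finger_gap'])
for n in ("scene","top"):
    p=optics.snapshot(n); cv2.imwrite(f'pics/{n}0.png',p['frame'][:,:,::-1])
    print(n,p['K'],p['distortion'],np.round(p['R'],4).tolist(),p['t'])
    for q in ("oven","canopy_edge","gate_knob_top","catch_knob","catch_pivot","lid_handle","lid_hinge"):
        print(q,[(np.round(d['pixel'],1).tolist(),round(d['p'],2)) for d in optics.tip_of(q,p)[:2]])
E
```

```text
pics
0.0 [ 0.24095112 -0.49384093  0.25552309] [[ 8.98807633e-01  4.38343001e-01 -5.01828441e-04]
 [ 4.38343220e-01 -8.98806270e-01  1.58442839e-03]
 [ 2.43476546e-04 -1.64406943e-03 -9.99998619e-01]] 0.025 0.08551926256199793
scene [[391.97659191   0.         314.90794406]
 [  0.         391.97659191 199.37258231]
 [  0.           0.           1.        ]] [-0.04235431  0.          0.          0.          0.        ] [[-0.6618, -0.7497, 0.0029], [-0.3997, 0.3495, -0.8474], [0.6343, -0.562, -0.5309]] [0.29810871 0.36710368 0.89234151]
oven [([363.3, 214.4], 0.76), ([238.3, 318.0], 0.3)]
canopy_edge [([368.7, 156.4], 0.57)]
gate_knob_top [([368.4, 181.6], 0.47)]
catch_knob [([329.6, 194.3], 0.4)]
catch_pivot [([343.9, 204.3], 0.53)]
lid_handle []
lid_hinge [([370.7, 197.0], 0.56)]
top [[499.62856586   0.         327.42002083]
 [  0.         499.62856586 204.60408318]
 [  0.           0.           1.        ]] [-0.13701013  0.          0.          0.          0.        ] [[-0.028, -0.9996, -0.0057], [-0.9912, 0.0285, -0.1294], [0.1295, 0.002, -0.9916]] [-0.02391217  0.49583841  1.6870616 ]
oven [([399.2, 194.7], 0.7)]
canopy_edge [([405.7, 188.0], 0.98)]
gate_knob_top [([417.8, 235.2], 0.72), ([403.0, 192.7], 0.44)]
catch_knob [([358.2, 182.4], 0.61)]
catch_pivot [([356.3, 183.0], 0.6), ([370.5, 195.3], 0.43)]
lid_handle [([380.4, 224.8], 0.96)]
lid_hinge [([396.4, 201.2], 0.61)]
```

```bash
python3 - <<'E'
import cv2
a=cv2.imread('pics/scene0.png');b=cv2.imread('pics/top0.png')
c=cv2.resize(a[100:270,270:470],None,fx=3,fy=3,interpolation=2)
d=cv2.resize(b[100:280,300:500],None,fx=3,fy=3,interpolation=2)
cv2.imwrite('pics/sc.png',c);cv2.imwrite('pics/tc.png',d)
E
```

```text
(no output)
```

View pics/sc.png

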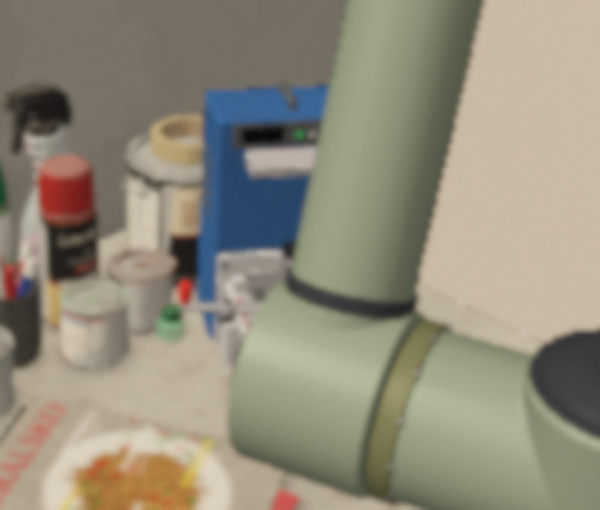

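View pics/tc.png

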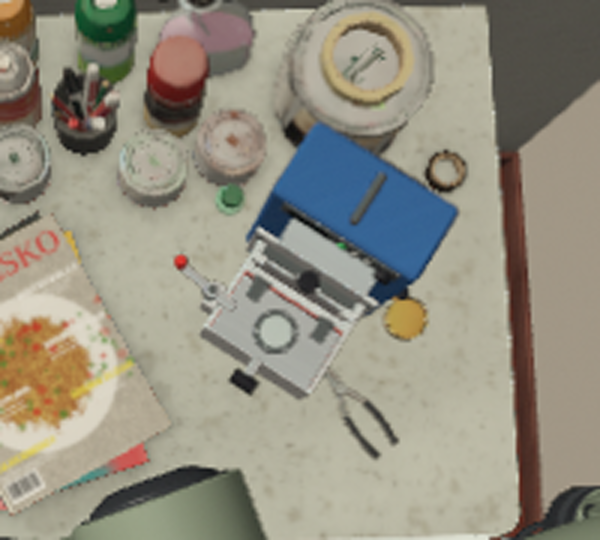

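View pics/scene0.png

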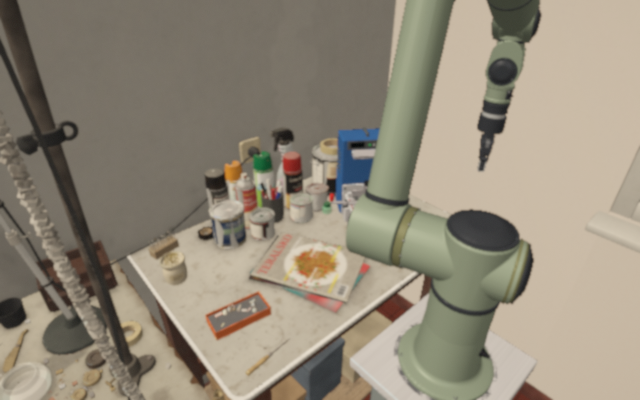

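The scene view is blocked by the arm. The top view shows the red knob near (360,187), the pivot near (371,197), the handle near (381,227) and the gate knob near (403,193). Next I'll fit the oven's pose from these.

```bash
cat > h.py <<'E'
import numpy as np,cv2
from scipy.optimize import least_squares
from scipy.spatial.transform import Rotation as Ro
P=dict(canopy_edge=(-.031,0,.237),catch_pivot=(-.085,.083,.107),lid_handle=(-.15,0,.104),lid_hinge=(-.045,0,.102),gate_knob_top=(-.0255,0,.135))
def proj(p,X):
    return cv2.projectPoints(np.array(X,float).reshape(-1,3),cv2.Rodrigues(p['R'])[0],np.array(p['t'],float),p['K'],np.array(p['distortion'],float))[0].reshape(-1,2)
def model(v,names):
    # v: x,y,yaw,g,catch
    out=[]
    for n in names:
        if n=='catch_knob': q=np.array([-.085+.045*np.sin(v[4]),.083+.045*np.cos(v[4]),.144])
        else: q=np.array(P[n])+(np.array([0,0,v[3]]) if n=='gate_knob_top' else 0)
        c,s=np.cos(v[2]),np.sin(v[2]); out.append([v[0]+c*q[0]-s*q[1],v[1]+s*q[0]+c*q[1],q[2]])
    return np.array(out)
def fit(obs,v0):
    # obs: list of (pic,{name:pixel})
    def f(v):
        r=[(v[3]-.008)/.006*.3, (v[4]-.12)/.1*.3]
        for p,o in obs: r+=list((proj(p,model(v,list(o)))-np.array(list(o.values()))).ravel())
        return np.array(r)
    s=least_squares(f,v0,loss='soft_l1',x_scale=[.1,.1,.1,.01,.1]); return s.x,f(s.x)
E
python3 - <<'E'
from h import *
from station import optics,bot
p=optics.snapshot('top')
o=dict(catch_pivot=(370.7,197),lid_handle=(381,226.5),canopy_edge=(405.7,188),catch_knob=(360,187),gate_knob_top=(403,193.3),lid_hinge=(396.4,201.2))
v,r=fit([(p,o)],[.65,-.15,-.5,.005,.1]);print(v,np.round(r,1))
print(model(v,list(o)))
E
```

```text
[ 0.53151009 -0.29588533 -0.59102112  0.01179876  0.0830748 ] [ 0.2 -0.1 -0.6 -0.2  0.2  0.3  0.2  2.1 -0.2 -0.2 -0.4 -0.2  1.2 -1.1]
[[ 0.50717682 -0.17960166  0.107     ]
 [ 0.40695427 -0.21230395  0.104     ]
 [ 0.50576855 -0.27861185  0.237     ]
 [ 0.53526543 -0.14444444  0.144     ]
 [ 0.5103356  -0.2816765   0.14679876]
 [ 0.49414334 -0.27081092  0.102     ]]
```

The pose fit is good to about 1 px, except the gate knob and hinge, which are off by 1 to 2 px. Now I'll move to a leaned viewing pose in front of the lock.

```bash
python3 -m creep '[{"tx":13,"ty":24,"tz":4,"rz":0.149,"claw":0},{"tx":13,"ty":24,"tz":4,"rz":0.149,"claw":0},{"tx":13,"ty":24,"tz":4,"rz":0.149,"claw":0},{"tx":13,"ty":24,"tz":4,"rz":0.149,"claw":0},{"tx":13,"ty":24,"tz":4,"rz":0.149,"claw":0},{"tx":13,"ty":24,"tz":4,"rz":0.149,"claw":0},{"tx":13,"ty":24,"tz":4,"rz":0.149,"claw":0},{"tx":13,"ty":24,"tz":4,"rz":0.149,"claw":0},{"tx":13,"ty":24,"tz":4,"rz":0.149,"claw":0},{"tx":13,"ty":24,"tz":4,"rz":0.149,"claw":0},{"tx":13,"ty":24,"tz":4,"rz":0.149,"claw":0},{"tx":13,"ty":24,"tz":4,"rz":0.149,"claw":0}]' 40
python3 -m creep '[{"rz":0.149,"claw":0},{"rz":0.149,"claw":0},{"rx":-0.078,"ry":-0.116,"claw":0},{"rx":-0.078,"ry":-0.116,"claw":0},{"rx":-0.078,"ry":-0.116,"claw":0},{"rx":-0.078,"ry":-0.116,"claw":0},{"rx":-0.078,"ry":-0.116,"claw":0},{"claw":0},{"claw":0}]'
python3 - <<'E'
from h import *
from station import bot, optics
s=bot.get_state(); print(s['joint_pos'],s['tcp_pos'],s['ee_rot'])
for n in ('wrist','top'):
    p=optics.snapshot(n); cv2.imwrite(f'pics/{n}1.png',p['frame'][:,:,::-1])
    v=[ 0.53151009,-0.29588533,-0.59102112,0.01179876,0.0830748 ]
    for q in list(P)+['catch_knob']:
        print(q,[(np.round(d['pixel'],1).tolist(),round(d['p'],2)) for d in optics.tip_of(q,p)[:2]],proj(p,model(v,[q])).round(1))
E
```

```text
[-1.25123391e+00  3.26137514e-01 -1.92614318e-01  1.05198496e+00
  1.70490443e-05  1.43659733e+00] [ 0.24111324 -0.49435325  0.25630945] [[ 8.98804649e-01  4.38349406e-01  3.48876100e-05]
 [ 4.38349408e-01 -8.98804647e-01 -5.11610703e-05]
 [ 8.93072119e-06  6.12767710e-05 -9.99999998e-01]]
canopy_edge [] [[438.2 645.6]]
catch_pivot [] [[ 125.5 -236.2]]
lid_handle [] [[ 104.8 -123.1]]
lid_hinge [] [[ 210.5 -198.9]]
gate_knob_top [] [[ 217.  -259.9]]
catch_knob [] [[ 162.4 -141.3]]
canopy_edge [([404.9, 187.8], 0.76), ([377.7, 164.9], 0.23)] [[405.9 190.1]]
catch_pivot [([368.2, 196.1], 0.5)] [[370.1 196.8]]
lid_handle [([378.9, 224.4], 0.67)] [[381.2 226.8]]
lid_hinge [([398.4, 200.7], 0.63)] [[397.6 200.1]]
gate_knob_top [([402.4, 195.2], 0.59), ([404.8, 188.8], 0.21)] [[402.6 193.1]]
catch_knob [([358.2, 182.9], 0.68)] [[359.8 186.8]]invalid input
invalid input
```

```bash
python3 -m creep '[{"rx":0,"ry":0,"rz":0.149,"tx":13,"ty":24,"tz":4,"claw":0}]' 40
```

```text
time: 1.65
tcp_pos: [0.2533, -0.4721, 0.2598]
ee_rot: [[0.823, 0.567, -0.0], [0.567, -0.823, -0.001], [-0.001, 0.001, -1.0]]
contact_force: [1.2, 0.0, 0.3]
finger_gap: 0.0733
grasp_force: 0.0
```

```bash
python3 -m creep '[{"rx":0,"ry":0,"rz":0.149,"tx":13,"ty":24,"tz":4,"claw":0},{"rx":0,"ry":0,"rz":0.149,"tx":13,"ty":24,"tz":4,"claw":0},{"rx":0,"ry":0,"rz":0.149,"tx":13,"ty":24,"tz":4,"claw":0},{"rx":0,"ry":0,"rz":0.149,"tx":13,"ty":24,"tz":4,"claw":0},{"rx":0,"ry":0,"rz":0.149,"tx":13,"ty":24,"tz":4,"claw":0},{"rx":0,"ry":0,"rz":0.149,"tx":13,"ty":24,"tz":4,"claw":0},{"rx":0,"ry":0,"rz":0.149,"tx":13,"ty":24,"tz":4,"claw":0},{"rx":0,"ry":0,"rz":0.149,"tx":13,"ty":24,"tz":4,"claw":0},{"rx":0,"ry":0,"rz":0.149,"tx":13,"ty":24,"tz":4,"claw":0},{"rx":0,"ry":0,"rz":0.149,"tx":13,"ty":24,"tz":4,"claw":0},{"rx":0,"ry":0,"rz":0.149,"tx":13,"ty":24,"tz":4,"claw":0}]'
python3 -m creep '[{"rx":0,"ry":0,"rz":0.149,"tx":0,"ty":0,"tz":0,"claw":0},{"rx":0,"ry":0,"rz":0.149,"tx":0,"ty":0,"tz":0,"claw":0},{"rx":-0.078,"ry":-0.116,"rz":0,"tx":0,"ty":0,"tz":0,"claw":0},{"rx":-0.078,"ry":-0.116,"rz":0,"tx":0,"ty":0,"tz":0,"claw":0},{"rx":-0.078,"ry":-0.116,"rz":0,"tx":0,"ty":0,"tz":0,"claw":0},{"rx":-0.078,"ry":-0.116,"rz":0,"tx":0,"ty":0,"tz":0,"claw":0},{"rx":-0.078,"ry":-0.116,"rz":0,"tx":0,"ty":0,"tz":0,"claw":0},{"rx":0,"ry":0,"rz":0,"tx":0,"ty":0,"tz":0,"claw":0}]'
python3 - <<'E'
from h import *
from station import bot, optics
s=bot.get_state(); print(s['joint_pos'],s['tcp_pos'],s['ee_rot'])
v=[ 0.53151009,-0.29588533,-0.59102112,0.01179876,0.0830748 ]
for n in ('wrist',):
    p=optics.snapshot(n); cv2.imwrite(f'pics/{n}1.png',p['frame'][:,:,::-1])
    for q in list(P)+['catch_knob']:
        print(q,[(np.round(d['pixel'],1).tolist(),round(d['p'],2)) for d in optics.tip_of(q,p)[:2]],proj(p,model(v,[q])).round(1))
E
```

```text
time: 2.75
tcp_pos: [0.3975, -0.2053, 0.3046]
ee_rot: [[-0.627, 0.779, 0.0], [0.779, 0.627, -0.0], [-0.0, 0.0, -1.0]]
contact_force: [0.0, -1.0, -0.2]
finger_gap: -0.0001
grasp_force: 0.0
time: 3.55
tcp_pos: [0.3916, -0.2018, 0.2974]
ee_rot: [[-0.634, 0.564, 0.529], [0.439, 0.826, -0.355], [-0.637, 0.007, -0.771]]
contact_force: [-1.0, 1.1, -0.7]
finger_gap: 0.0
grasp_force: 0.0
[-0.68028266 -0.36289786 -0.99855715  0.24625975  0.05691004 -0.05789301] [ 0.39159552 -0.2017919   0.29735306] [[-0.63382239  0.56415831  0.52914514]
 [ 0.43853563  0.8256365  -0.35498009]
 [-0.63714651  0.00705467 -0.77071042]]
canopy_edge [] [[322.  265.6]]
catch_pivot [([395.4, 135.8], 0.68)] [[395.1 135.7]]
lid_handle [([318.8, 77.6], 0.65)] [[320.2  81.6]]
lid_hinge [([321.8, 157.9], 0.67)] [[321.1 157.8]]
gate_knob_top [([320.2, 194.4], 0.93)] [[321.5 196.2]]
catch_knob [([440.6, 164.1], 0.71)] [[441.8 162.4]]
```

View pics/wrist1.png

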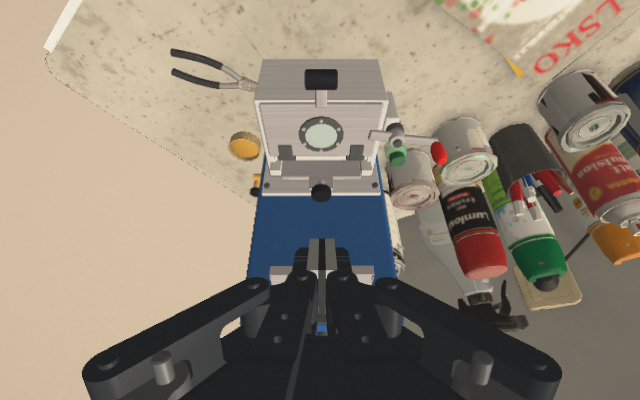

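The wrist view shows the gate knob at (320,193), the lid handle at (321,78), the pivot at (396,138) and the red knob at (438,153), all agreeing with the fit. I'll refine it with both views.

```bash
python3 - <<'E'
from h import *
from station import bot, optics
p=optics.snapshot('wrist');t=optics.snapshot('top')
ow=dict(catch_pivot=(395.4,135.8),lid_handle=(319.8,78.5),lid_hinge=(321.8,157.9),gate_knob_top=(320.3,193.5),catch_knob=(440.,163))
ot=dict(catch_pivot=(370.3,196.7),lid_handle=(380.6,226),canopy_edge=(405.3,188),catch_knob=(359.8,186.5),gate_knob_top=(402.8,193.9))
v,r=fit([(p,ow),(t,ot)],[ 0.5315,-0.2959,-0.591,0.0118,0.083]);print(v,np.round(r,1))
n=list(P)+['catch_knob'];print(dict(zip(n,model(v,n).round(4).tolist())))
k=model(v,['gate_knob_top'])[0]; s=bot.get_state()
ox=np.array([np.cos(v[2]),np.sin(v[2]),0])
tip=s['tcp_pos']+.025*s['ee_rot'][:,2]
d=tip-k; oy=np.array([-ox[1],ox[0],0]); print('tip rel knob (oven) mm',d@ox*1e3,d@oy*1e3,d[2]*1e3,'knob-tip world',-d*1e3)
R=s['ee_rot']; print('tool z in oven',R[:,2]@ox,R[:,2]@oy,'tool y',R[:,1]@ox,R[:,1]@oy)
E
```

```text
[ 0.54254107 -0.30348007 -0.59067175  0.01605013  0.09851937] [ 0.4 -0.1 -1.3 -4.6  1.4 -0.4  0.1 -4.9  1.9 -0.2 -0.7 -5.4  2.  -3.3
  2.7 -2.6  2.9 -1.5  2.4 -3.3  2.1 -4.4]
{'canopy_edge': [0.5168, -0.2862, 0.237], 'catch_pivot': [0.5182, -0.1872, 0.107], 'lid_handle': [0.418, -0.2199, 0.104], 'lid_hinge': [0.5052, -0.2784, 0.102], 'gate_knob_top': [0.5214, -0.2893, 0.1511], 'catch_knob': [0.5468, -0.1525, 0.144]}
tip rel knob (oven) mm -131.9667734328786 -0.48173435708912615 135.05031948084024 knob-tip world [ 109.87550208  -73.09470159 -135.05031948]
tool z in oven 0.6434724369126412 -0.0009360000484894965 tool y 0.00891613304795889 0.9999405778924279
```

```bash
python3 - <<'E'
from h import *
from station import bot, optics
p=optics.snapshot('wrist')
ow={}
for q in ('catch_pivot','lid_handle','lid_hinge','gate_knob_top','catch_knob'):
    d=optics.tip_of(q,p)
    if d: ow[q]=d[0]['pixel']
t=optics.snapshot('top')
ot=dict(catch_pivot=(370.3,196.7),lid_handle=(380.6,226),canopy_edge=(405.3,188),catch_knob=(359.8,186.5),gate_knob_top=(402.8,193.9))
for obs in ([(p,ow)],[(p,ow),(t,ot)]):
    v,r=fit(obs,[ 0.5315,-0.2959,-0.591,0.0118,0.083]);print(v,np.round(r,1))
n=list(P)+['catch_knob'];print(dict(zip(n,model(v,n).round(4).tolist())))
k=model(v,['gate_knob_top'])[0]; s=bot.get_state()
ox=np.array([np.cos(v[2]),np.sin(v[2]),0])
tip=s['tcp_pos']+.025*s['ee_rot'][:,2]
d=tip-k; oy=np.array([-ox[1],ox[0],0]); print(s['tcp_pos'],'tip rel knob (oven) mm',d@ox*1e3,d@oy*1e3,d[2]*1e3,'knob-tip world',-d*1e3)
R=s['ee_rot']; print('tool z in oven',R[:,2]@ox,R[:,2]@oy,'tool y',R[:,1]@ox,R[:,1]@oy)
E
```

```text
[ 0.52799675 -0.29561045 -0.60108599  0.01041709  0.08587383] [ 0.1 -0.1  0.2  1.7 -0.7 -0.  -1.3 -2.9  1.  -0.   0.6  0.3]
[ 0.52864892 -0.29578546 -0.60172627  0.00997609  0.08133962] [ 0.1 -0.1  0.4  2.2 -0.4  0.6 -1.1 -2.5  1.2  0.   0.7  0.7 -0.3  0.6
  0.1  1.4  0.5  3.  -0.   0.7 -0.4  0.1]
{'canopy_edge': [0.5031, -0.2782, 0.237], 'catch_pivot': [0.5056, -0.1792, 0.107], 'lid_handle': [0.405, -0.2109, 0.104], 'lid_hinge': [0.4916, -0.2703, 0.102], 'gate_knob_top': [0.5076, -0.2814, 0.145], 'catch_knob': [0.534, -0.1443, 0.144]}
[ 0.39709099 -0.20633535  0.30420251] tip rel knob (oven) mm -117.50664014222532 -0.5750344570175164 140.08385245699534 knob-tip world [  97.19324154  -66.04252374 -140.08385246]
tool z in oven 0.6431641589752675 0.006256857850627591 tool y -0.002195682080878387 0.9999775743347326
```

```bash
python3 -m creep '[{"rx":0,"ry":0,"rz":0,"tx":17,"ty":-11.5,"tz":-27.5,"claw":0},{"rx":0,"ry":0,"rz":0,"tx":17,"ty":-11.5,"tz":-27.5,"claw":0},{"rx":0,"ry":0,"rz":0,"tx":17,"ty":-11.5,"tz":-27.5,"claw":0},{"rx":0,"ry":0,"rz":0,"tx":17,"ty":-11.5,"tz":-27.5,"claw":0},{"rx":0,"ry":0,"rz":0,"tx":11,"ty":-7.5,"tz":-3.7,"claw":0},{"rx":0,"ry":0,"rz":0,"tx":11,"ty":-7.5,"tz":-3.7,"claw":0},{"rx":0,"ry":0,"rz":0,"tx":11,"ty":-7.5,"tz":-3.7,"claw":0},{"rx":0,"ry":0,"rz":0,"tx":0,"ty":0,"tz":0,"claw":0},{"rx":0,"ry":0,"rz":0,"tx":0,"ty":0,"tz":0,"claw":0}]'
python3 - <<'E'
from h import *
from station import bot, optics
p=optics.snapshot('wrist'); cv2.imwrite('pics/wrist2.png',p['frame'][:,:,::-1])
s=bot.get_state(); tip=s['tcp_pos']+.025*s['ee_rot'][:,2]
print(s['tcp_pos'],tip,s['contact_force'],s['joint_pos'],proj(p,[.5076,-.2814,.145]),proj(p,tip))
E
```

```text
time: 5.25
tcp_pos: [0.4978, -0.2746, 0.1828]
ee_rot: [[-0.63, 0.564, 0.533], [0.436, 0.826, -0.359], [-0.643, 0.006, -0.766]]
contact_force: [0.0, 0.2, -0.1]
finger_gap: 0.0003
grasp_force: 0.0
[ 0.49753957 -0.27438699  0.18288778] [ 0.51087294 -0.28335023  0.16373363] [-0.25886869  0.82274727  0.28721744] [-0.65348508  0.13211106 -0.97787463 -0.23619641  0.03959305 -0.03729774] [[321.1822798  222.38281721]] [[321.77727935 254.45857675]]
```

View pics/wrist2.png

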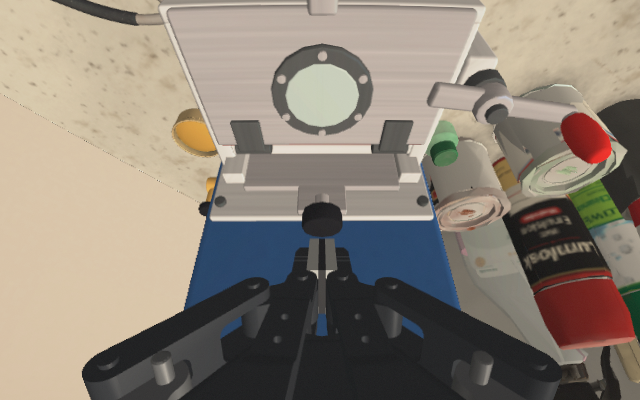

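The closed fingertips at (322,245) stand just above and behind the knob at (322,217), centred sideways. Pressing straight down now.

```bash
for i in 1; do python3 -m creep '[{"rx":0,"ry":0,"rz":0,"tx":0,"ty":0,"tz":-4,"claw":0},{"rx":0,"ry":0,"rz":0,"tx":0,"ty":0,"tz":-4,"claw":0},{"rx":0,"ry":0,"rz":0,"tx":0,"ty":0,"tz":0,"claw":0}]'; python3 -m creep '[{"rx":0,"ry":0,"rz":0,"tx":0,"ty":0,"tz":-4,"claw":0},{"rx":0,"ry":0,"rz":0,"tx":0,"ty":0,"tz":0,"claw":0}]'; python3 -m creep '[{"rx":0,"ry":0,"rz":0,"tx":0,"ty":0,"tz":-4,"claw":0},{"rx":0,"ry":0,"rz":0,"tx":0,"ty":0,"tz":0,"claw":0}]'; done | grep -v -e ee_rot -e gras -e gap
```

```text
time: 5.6
tcp_pos: [0.4975, -0.2744, 0.1745]
contact_force: [0.4, 0.3, -0.1]
time: 5.8
tcp_pos: [0.4982, -0.2748, 0.1711]
contact_force: [0.1, -0.9, 0.6]
time: 6.0
tcp_pos: [0.4983, -0.275, 0.1671]
contact_force: [-0.3, -0.2, 1.2]
```

```bash
(python3 -m creep '[{"rx":0,"ry":0,"rz":0,"tx":0,"ty":0,"tz":-3,"claw":0},{"rx":0,"ry":0,"rz":0,"tx":0,"ty":0,"tz":0,"claw":0}]'; python3 -m creep '[{"rx":0,"ry":0,"rz":0,"tx":0,"ty":0,"tz":-3,"claw":0},{"rx":0,"ry":0,"rz":0,"tx":0,"ty":0,"tz":0,"claw":0}]'; python3 -m creep '[{"rx":0,"ry":0,"rz":0,"tx":0,"ty":0,"tz":-2,"claw":0},{"rx":0,"ry":0,"rz":0,"tx":0,"ty":0,"tz":0,"claw":0}]' )| grep -v -e ee_rot -e gras -e gap
```

```text
time: 6.2
tcp_pos: [0.4983, -0.275, 0.1641]
contact_force: [1.0, -0.9, 2.1]
time: 6.4
tcp_pos: [0.4982, -0.2749, 0.161]
contact_force: [0.3, -0.4, 1.5]
time: 6.6
tcp_pos: [0.4983, -0.275, 0.1592]
contact_force: [-1.2, -0.3, 3.0]
```

```bash
(python3 -m creep '[{"rx":0,"ry":0,"rz":0,"tx":0,"ty":0,"tz":-2,"claw":0},{"rx":0,"ry":0,"rz":0,"tx":0,"ty":0,"tz":0,"claw":0}]'; python3 -m creep '[{"rx":0,"ry":0,"rz":0,"tx":0,"ty":0,"tz":-2,"claw":0},{"rx":0,"ry":0,"rz":0,"tx":0,"ty":0,"tz":0,"claw":0}]') | grep -v -e ee_rot -e gras -e gap
```

```text
time: 6.8
tcp_pos: [0.4985, -0.2751, 0.1588]
contact_force: [-10.5, 6.8, 18.8]
time: 7.0
tcp_pos: [0.4988, -0.2753, 0.1585]
contact_force: [-21.0, 13.8, 34.9]
```

The gate moved at about 3 N for several millimetres. Then the force rose sharply to 35 N with no travel, so it's on its stop. Backing off and checking.

```bash
python3 -m creep '[{"rx":0,"ry":0,"rz":0,"tx":0,"ty":0,"tz":4,"claw":0},{"rx":0,"ry":0,"rz":0,"tx":0,"ty":0,"tz":10,"claw":0},{"rx":0,"ry":0,"rz":0,"tx":-11,"ty":7.5,"tz":12,"claw":0},{"rx":0,"ry":0,"rz":0,"tx":-22,"ty":15,"tz":20,"claw":0},{"rx":0,"ry":0,"rz":0,"tx":-28,"ty":19,"tz":30,"claw":0},{"rx":0,"ry":0,"rz":0,"tx":-28,"ty":19,"tz":40,"claw":0},{"rx":0,"ry":0,"rz":0,"tx":-12,"ty":8,"tz":27,"claw":0},{"rx":0,"ry":0,"rz":0,"tx":0,"ty":0,"tz":0,"claw":0},{"rx":0,"ry":0,"rz":0,"tx":0,"ty":0,"tz":0,"claw":0},{"rx":0,"ry":0,"rz":0,"tx":0,"ty":0,"tz":0,"claw":0}]'
python3 - <<'E'
from h import *
from station import bot, optics
p=optics.snapshot('wrist'); cv2.imwrite('pics/wrist3.png',p['frame'][:,:,::-1])
ow={}
for q in ('catch_pivot','lid_handle','lid_hinge','gate_knob_top','catch_knob'):
    d=optics.tip_of(q,p)
    if d: ow[q]=d[0]['pixel']
t=optics.snapshot('top')
ot=dict(catch_pivot=(370.3,196.7),lid_handle=(380.6,226),canopy_edge=(405.3,188),catch_knob=(359.8,186.5))
v,r=fit([(p,ow),(t,ot)],[ 0.5287,-0.2958,-0.6,0.001,0.083]);print(v,np.round(r,1))
n=list(P)+['catch_knob'];print(dict(zip(n,model(v,n).round(4).tolist())))
s=bot.get_state();print(s['tcp_pos'],s['contact_force'],s['ee_rot'].round(3).tolist())
E
```

```text
time: 8.0
tcp_pos: [0.398, -0.2069, 0.2948]
ee_rot: [[-0.631, 0.564, 0.532], [0.436, 0.826, -0.358], [-0.641, 0.006, -0.767]]
contact_force: [0.4, -0.4, -0.9]
finger_gap: -0.0001
grasp_force: 0.0
[ 0.52896217 -0.29602135 -0.60055665 -0.00170118  0.09421648] [-0.5 -0.1 -2.3 -1.5  2.5  1.1 -0.6  0.2  1.7  0.   0.2  0.2 -0.2  0.5
  0.3  1.4  0.6  2.9  0.2  0.5]
{'canopy_edge': [0.5034, -0.2785, 0.237], 'catch_pivot': [0.5057, -0.1795, 0.107], 'lid_handle': [0.4052, -0.2113, 0.104], 'lid_hinge': [0.4918, -0.2706, 0.102], 'gate_knob_top': [0.5079, -0.2816, 0.1333], 'catch_knob': [0.5345, -0.1449, 0.144]}
[ 0.39832905 -0.20717637  0.29550272] [-0.4271374  -0.38353888 -0.38042882] [[-0.631, 0.564, 0.533], [0.436, 0.826, -0.358], [-0.642, 0.006, -0.767]]
```

The gate height fits as about 0, so it's shut. Next is the catch: I'll keep the lean and pinch the red knob.

```bash
python3 -m creep '[{"rx":0,"ry":0,"rz":0,"tx":20,"ty":27,"tz":-1,"claw":40},{"rx":0,"ry":0,"rz":0,"tx":20,"ty":27,"tz":-20,"claw":40},{"rx":0,"ry":0,"rz":0,"tx":20,"ty":20,"tz":-20,"claw":40},{"rx":0,"ry":0,"rz":0,"tx":20,"ty":12,"tz":-30,"claw":40},{"rx":0,"ry":0,"rz":0,"tx":21,"ty":0,"tz":-35,"claw":40},{"rx":0,"ry":0,"rz":0,"tx":0,"ty":0,"tz":0,"claw":40},{"rx":0,"ry":0,"rz":0,"tx":0,"ty":0,"tz":0,"claw":40},{"rx":0,"ry":0,"rz":0,"tx":0,"ty":0,"tz":0,"claw":40}]'
python3 - <<'E'
from h import *
from station import bot, optics
p=optics.snapshot('wrist'); cv2.imwrite('pics/wrist4.png',p['frame'][:,:,::-1])
d=optics.tip_of('catch_knob',p);print([(x['pixel'],x['p']) for x in d[:2]],proj(p,[.5345,-.1449,.144]))
s=bot.get_state();print(s['tcp_pos']); R=s['ee_rot']
print(proj(p,s['tcp_pos']+R[:,2]*.025+R[:,1]*np.array([[.02],[-.02],[0]])))
E
```

```text
time: 9.15
tcp_pos: [0.4996, -0.1216, 0.1917]
ee_rot: [[-0.628, 0.565, 0.535], [0.435, 0.825, -0.36], [-0.645, 0.007, -0.764]]
contact_force: [0.1, -0.4, 1.1]
finger_gap: 0.0396
grasp_force: 0.0
[([321.6, 229.5], 0.66)] [[321.8952554  231.01575527]]
[ 0.49996295 -0.12185159  0.19294902]
[[357.02952045 256.92432202]
 [286.55492567 256.80387288]
 [321.79630228 256.90632704]]
```

View pics/wrist4.png

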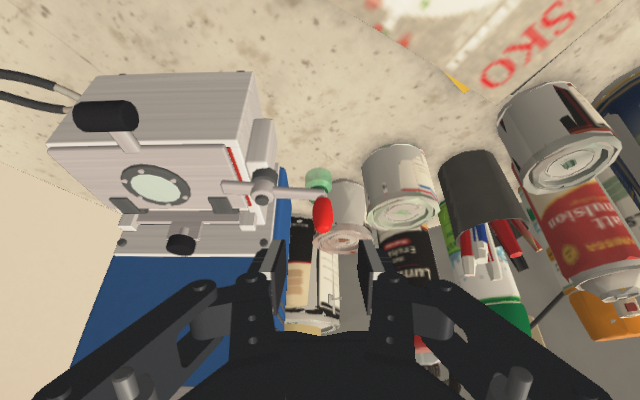

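The red knob at (323,215) lies midway between the open pads at x 280 and 365. Advancing and closing.

```bash
python3 -m creep '[{"rx":0,"ry":0,"rz":0,"tx":10.5,"ty":-7,"tz":-17,"claw":40},{"rx":0,"ry":0,"rz":0,"tx":10.5,"ty":-7,"tz":-17,"claw":40},{"rx":0,"ry":0,"rz":0,"tx":10.5,"ty":-7,"tz":-16,"claw":40},{"rx":0,"ry":0,"rz":0,"tx":0,"ty":0,"tz":0,"claw":40},{"rx":0,"ry":0,"rz":0,"tx":0,"ty":0,"tz":0,"claw":40}]' 30
python3 -m creep '[{"rx":0,"ry":0,"rz":0,"tx":0,"ty":0,"tz":0,"claw":5},{"rx":0,"ry":0,"rz":0,"tx":0,"ty":0,"tz":0,"claw":5},{"rx":0,"ry":0,"rz":0,"tx":0,"ty":0,"tz":0,"claw":5},{"rx":0,"ry":0,"rz":0,"tx":0,"ty":0,"tz":0,"claw":5}]' 30
python3 - <<'E'
from h import *
from station import bot, optics
p=optics.snapshot('wrist'); cv2.imwrite('pics/wrist5.png',p['frame'][:,:,::-1])
s=bot.get_state();g=s['tcp_pos']+.006*s['ee_rot'][:,2];print(g,s['finger_gap'],s['grasp_force'],s['contact_force'])
piv=np.array([.5057,-.1795]);y=-.6006;ox=np.array([np.cos(y),np.sin(y)]);oy=np.array([-ox[1],ox[0]])
d=g[:2]-piv;a=np.arctan2(d@ox,d@oy);print('a',a,'r',np.hypot(*d))
A=np.linspace(a,1.52,11);r=np.hypot(*d)
pts=np.array([piv+r*(np.sin(t)*ox+np.cos(t)*oy) for t in A]);print((np.diff(pts,axis=0)*1e3).round(1).tolist())
E
```

```text
time: 9.75
tcp_pos: [0.5308, -0.1426, 0.1418]
ee_rot: [[-0.628, 0.565, 0.535], [0.435, 0.825, -0.36], [-0.645, 0.007, -0.765]]
contact_force: [-0.7, -0.3, 0.7]
finger_gap: 0.0401
grasp_force: 0.0
time: 10.15
tcp_pos: [0.5314, -0.1423, 0.1418]
ee_rot: [[-0.628, 0.564, 0.536], [0.434, 0.826, -0.36], [-0.645, 0.007, -0.764]]
contact_force: [-2.8, 2.0, 6.7]
finger_gap: 0.0141
grasp_force: 30.9
[ 0.53471292 -0.14448031  0.13721002] 0.01400028639453289 30.91776967048645 [-2.80565412  2.37465723  7.35487449]
a 0.09126405169007377 r 0.045476677194407816
[[4.7, -4.5], [4.0, -5.1], [3.2, -5.6], [2.4, -6.0], [1.5, -6.3], [0.6, -6.5], [-0.3, -6.5], [-1.2, -6.4], [-2.1, -6.1], [-3.0, -5.8]]
```

```bash
python3 -m creep '[{"rx":0,"ry":0,"rz":0,"tx":4.7,"ty":-4.5,"tz":0.7,"claw":5},{"rx":0,"ry":0,"rz":0,"tx":4,"ty":-5.1,"tz":0,"claw":5},{"rx":0,"ry":0,"rz":0,"tx":3.2,"ty":-5.6,"tz":0,"claw":5},{"rx":0,"ry":0,"rz":0,"tx":2.4,"ty":-6,"tz":0,"claw":5},{"rx":0,"ry":0,"rz":0,"tx":0,"ty":0,"tz":0,"claw":5}]'
python3 -m creep '[{"rx":0,"ry":0,"rz":0,"tx":1.5,"ty":-6.3,"tz":0,"claw":5},{"rx":0,"ry":0,"rz":0,"tx":0.6,"ty":-6.5,"tz":0,"claw":5},{"rx":0,"ry":0,"rz":0,"tx":-0.3,"ty":-6.5,"tz":0,"claw":5},{"rx":0,"ry":0,"rz":0,"tx":-1.2,"ty":-6.4,"tz":0,"claw":5},{"rx":0,"ry":0,"rz":0,"tx":0,"ty":0,"tz":0,"claw":5}]'
python3 - <<'E'
from h import *
from station import bot, optics
s=bot.get_state();g=s['tcp_pos']+.006*s['ee_rot'][:,2];print(g,s['finger_gap'],s['grasp_force'],s['contact_force'])
piv=np.array([.5057,-.1795]);y=-.6006;ox=np.array([np.cos(y),np.sin(y)]);oy=np.array([-ox[1],ox[0]])
d=g[:2]-piv;print('a',np.arctan2(d@ox,d@oy),'r',np.hypot(*d),'to go',(piv+.045*(np.sin(1.45)*ox+np.cos(1.45)*oy)-g[:2])*1e3)
E
```

```text
time: 10.7
tcp_pos: [0.5467, -0.1628, 0.1421]
ee_rot: [[-0.629, 0.562, 0.537], [0.435, 0.827, -0.357], [-0.645, 0.009, -0.764]]
contact_force: [3.8, 3.1, 0.2]
finger_gap: 0.0142
grasp_force: 30.0
time: 11.2
tcp_pos: [0.5504, -0.188, 0.1432]
ee_rot: [[-0.627, 0.559, 0.543], [0.434, 0.829, -0.353], [-0.647, 0.014, -0.762]]
contact_force: [16.6, 1.3, -10.2]
finger_gap: 0.0138
grasp_force: 29.5
[ 0.55370505 -0.19010888  0.13862039] 0.013804366970329721 29.533690810203552 [ 16.62930351   1.26438636 -10.2443861 ]
a 1.1876955897611596 r 0.04916332805076351 to go [ -8.0861961  -10.16334631]
```

```bash
python3 -m creep '[{"rx":0,"ry":0,"rz":0,"tx":1.5,"ty":-4,"tz":-1,"claw":5},{"rx":0,"ry":0,"rz":0,"tx":-1.5,"ty":-5,"tz":0,"claw":5},{"rx":0,"ry":0,"rz":0,"tx":0,"ty":0,"tz":0,"claw":5}]'
python3 - <<'E'
from h import *
from station import bot, optics
p=optics.snapshot('wrist'); cv2.imwrite('pics/wrist6.png',p['frame'][:,:,::-1])
s=bot.get_state();g=s['tcp_pos']+.006*s['ee_rot'][:,2];print(g,s['finger_gap'],s['grasp_force'],s['contact_force'])
piv=np.array([.5057,-.1795]);y=-.6006;ox=np.array([np.cos(y),np.sin(y)]);oy=np.array([-ox[1],ox[0]])
d=g[:2]-piv;print('a',np.arctan2(d@ox,d@oy),'r',np.hypot(*d),'to go',(piv+.045*(np.sin(1.45)*ox+np.cos(1.45)*oy)-g[:2])*1e3)
E
```

```text
time: 11.5
tcp_pos: [0.5493, -0.1981, 0.1426]
ee_rot: [[-0.626, 0.562, 0.541], [0.433, 0.827, -0.358], [-0.648, 0.01, -0.761]]
contact_force: [10.1, 1.6, -1.7]
finger_gap: 0.0136
grasp_force: 29.2
[ 0.55257822 -0.20027903  0.13806871] 0.013795932024656192 29.213667511940002 [10.20049001  1.62483071 -0.70077308]
a 1.3874274349858522 r 0.051277048002266366 to go [-6.95936950e+00  6.80526572e-03]
```

View pics/wrist6.png

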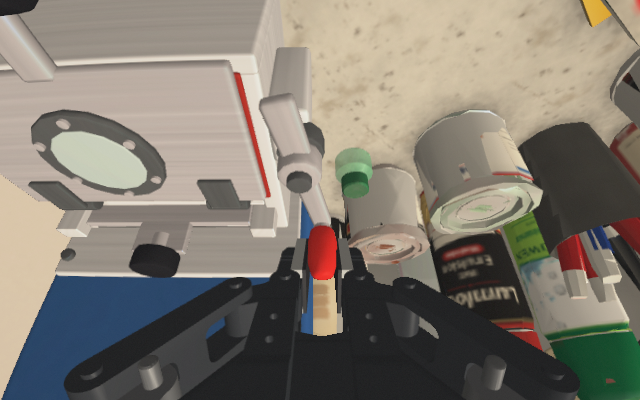

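The catch bar now points mostly towards the oven, with its inner end clear of the lid's edge (red stripe at 250,130). I'll push it to the stop.

```bash
python3 -m creep '[{"rx":0,"ry":0,"rz":0,"tx":-2,"ty":-4,"tz":0,"claw":5},{"rx":0,"ry":0,"rz":0,"tx":-3,"ty":-4,"tz":0,"claw":5},{"rx":0,"ry":0,"rz":0,"tx":-2,"ty":-2,"tz":0,"claw":5},{"rx":0,"ry":0,"rz":0,"tx":0,"ty":0,"tz":0,"claw":5}]' | grep -v ee_rot
```

```text
time: 11.95
tcp_pos: [0.5458, -0.2044, 0.1432]
contact_force: [22.9, 10.1, -7.1]
finger_gap: 0.014
grasp_force: 29.8
```

```bash
python3 -m creep '[{"rx":0,"ry":0,"rz":0,"tx":0,"ty":0,"tz":0,"claw":24},{"rx":0,"ry":0,"rz":0,"tx":0,"ty":0,"tz":0,"claw":24},{"rx":0,"ry":0,"rz":0,"tx":-6,"ty":4,"tz":10,"claw":24},{"rx":0,"ry":0,"rz":0,"tx":-14,"ty":9,"tz":20,"claw":24},{"rx":0,"ry":0,"rz":0,"tx":-18,"ty":12,"tz":25,"claw":40},{"rx":0,"ry":0,"rz":0,"tx":-36,"ty":8,"tz":35,"claw":60},{"rx":0,"ry":0,"rz":0,"tx":-36,"ty":-10,"tz":35,"claw":60},{"rx":0,"ry":0,"rz":0,"tx":-36,"ty":-10,"tz":20,"claw":60},{"rx":0,"ry":0,"rz":0,"tx":0,"ty":0,"tz":0,"claw":60},{"rx":0,"ry":0,"rz":0,"tx":0,"ty":0,"tz":0,"claw":60},{"rx":0,"ry":0,"rz":0,"tx":0,"ty":0,"tz":0,"claw":60}]'
python3 - <<'E'
from h import *
from station import bot, optics
p=optics.snapshot('wrist'); cv2.imwrite('pics/wrist7.png',p['frame'][:,:,::-1])
ow={}
for q in ('catch_pivot','lid_handle','lid_hinge','gate_knob_top','catch_knob'):
    d=optics.tip_of(q,p)
    if d: ow[q]=d[0]['pixel']
t=optics.snapshot('top')
ot=dict(catch_pivot=(370.3,196.7),lid_handle=(380.6,226),canopy_edge=(405.3,188))
v,r=fit([(p,ow),(t,ot)],[ 0.5287,-0.2958,-0.6,0.001,1.3]);print(ow.keys(),v,np.round(r,1))
n=list(P)+['catch_knob'];print(dict(zip(n,model(v,n).round(4).tolist())))
s=bot.get_state();print(s['tcp_pos'],s['contact_force'],s['ee_rot'].round(3).tolist())
E
```

```text
time: 13.05
tcp_pos: [0.3944, -0.1947, 0.2828]
ee_rot: [[-0.631, 0.564, 0.533], [0.435, 0.826, -0.358], [-0.642, 0.006, -0.766]]
contact_force: [-0.4, -0.0, -0.9]
finger_gap: 0.06
grasp_force: 0.0
dict_keys(['catch_pivot', 'lid_handle', 'lid_hinge', 'gate_knob_top', 'catch_knob']) [ 0.52894391 -0.29561105 -0.59293795 -0.00351396  1.48731624] [-0.6  4.1 -3.3  0.9  0.4  0.5  0.8 -1.3  0.6  0.   0.1 -0.3 -0.3  0.8
  0.4  1.6  0.5  3. ]
{'canopy_edge': [0.5032, -0.2783, 0.237], 'catch_pivot': [0.5048, -0.1793, 0.107], 'lid_handle': [0.4045, -0.2118, 0.104], 'lid_hinge': [0.4916, -0.2705, 0.102], 'gate_knob_top': [0.5078, -0.2814, 0.1315], 'catch_knob': [0.5441, -0.2012, 0.144]}
[ 0.39444505 -0.19454251  0.28271549] [-0.06027234 -0.33317196 -0.09090553] [[-0.631, 0.563, 0.533], [0.435, 0.826, -0.358], [-0.642, 0.006, -0.767]]
```

View pics/wrist7.png

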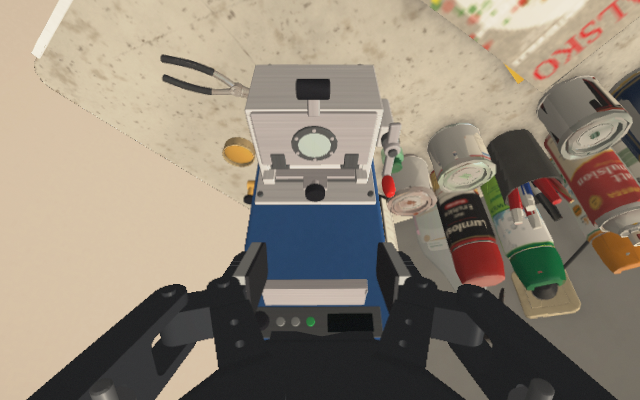

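The catch stands fully round, with the red knob at (389,186) and the fit at 1.49 rad. The gate knob at (315,192) is still shut. Next I'll go down over the handle at (313,88).

```bash
python3 -m creep '[{"rx":0,"ry":0,"rz":0,"tx":1,"ty":-3,"tz":-35,"claw":60},{"rx":0,"ry":0,"rz":0,"tx":1,"ty":-4,"tz":-35,"claw":60},{"rx":0,"ry":0,"rz":0,"tx":1,"ty":-4,"tz":-35,"claw":60},{"rx":0,"ry":0,"rz":0,"tx":1.5,"ty":-3,"tz":-20,"claw":60},{"rx":0,"ry":0,"rz":0,"tx":0,"ty":0,"tz":0,"claw":60},{"rx":0,"ry":0,"rz":0,"tx":0,"ty":0,"tz":0,"claw":60}]'
python3 - <<'E'
from h import *
from station import bot, optics
p=optics.snapshot('wrist'); cv2.imwrite('pics/wrist8.png',p['frame'][:,:,::-1])
d=optics.tip_of('lid_handle',p);h=[.4045,-.2118,.104];print([(x['pixel'],x['p']) for x in d[:2]],proj(p,h))
s=bot.get_state();print(s['tcp_pos'],'go',(np.array(h)-.010*s['ee_rot'][:,2]-s['tcp_pos'])*1e3)
E
```

```text
time: 14.0
tcp_pos: [0.3987, -0.2088, 0.1582]
ee_rot: [[-0.631, 0.564, 0.533], [0.436, 0.826, -0.358], [-0.642, 0.007, -0.767]]
contact_force: [0.2, -0.5, 0.0]
finger_gap: 0.0595
grasp_force: 0.0
[([324.3, 193.2], 0.65)] [[322.47650581 194.54721189]]
[ 0.39963553 -0.20945468  0.16002462] go [ -0.48928397   1.2525791  -48.3831235 ]
```

View pics/wrist8.png

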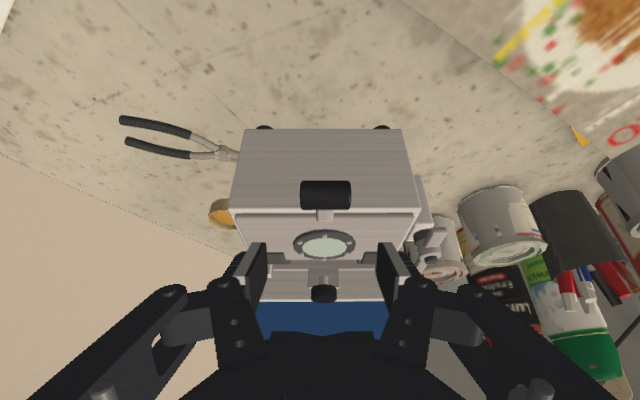

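The barrel at (325,195) is nearly centred between the jaws. Descending and pinching.

```bash
python3 -m creep '[{"rx":0,"ry":0,"rz":0,"tx":0,"ty":2,"tz":-16,"claw":55},{"rx":0,"ry":0,"rz":0,"tx":0,"ty":0,"tz":-16,"claw":50},{"rx":0,"ry":0,"rz":0,"tx":0,"ty":0,"tz":-16,"claw":50},{"rx":0,"ry":0,"rz":0,"tx":0,"ty":0,"tz":0,"claw":50},{"rx":0,"ry":0,"rz":0,"tx":0,"ty":0,"tz":0,"claw":50}]' 40
python3 -m creep '[{"rx":0,"ry":0,"rz":0,"tx":0,"ty":0,"tz":0,"claw":20},{"rx":0,"ry":0,"rz":0,"tx":0,"ty":0,"tz":0,"claw":20},{"rx":0,"ry":0,"rz":0,"tx":0,"ty":0,"tz":0,"claw":20},{"rx":0,"ry":0,"rz":0,"tx":0,"ty":0,"tz":0,"claw":20}]' 40
python3 - <<'E'
from h import *
a0=np.arctan2(.002,.105); A=a0+np.linspace(0,1.27,13); ox=np.array([np.cos(.597),-np.sin(.597)])
x=-.105*np.cos(A);z=.105*np.sin(A); print(np.c_[np.diff(x)*1e3*ox[0],np.diff(x)*1e3*ox[1],np.diff(z)*1e3].round(1).tolist())
E
```

```text
time: 14.6
tcp_pos: [0.4067, -0.2106, 0.1167]
ee_rot: [[-0.635, 0.564, 0.528], [0.438, 0.825, -0.356], [-0.637, 0.005, -0.771]]
contact_force: [-0.3, 0.5, -0.8]
finger_gap: 0.05
grasp_force: 0.0
time: 15.0
tcp_pos: [0.4062, -0.211, 0.1169]
ee_rot: [[-0.634, 0.566, 0.528], [0.438, 0.825, -0.358], [-0.638, 0.004, -0.77]]
contact_force: [-4.4, 0.6, 7.3]
finger_gap: 0.0291
grasp_force: 39.9
[[0.7, -0.4, 11.1], [1.6, -1.1, 10.9], [2.6, -1.7, 10.7], [3.5, -2.4, 10.3], [4.4, -3.0, 9.8], [5.2, -3.5, 9.2], [6.0, -4.1, 8.4], [6.7, -4.5, 7.6], [7.3, -5.0, 6.7], [7.8, -5.3, 5.8], [8.3, -5.6, 4.7], [8.7, -5.9, 3.6]]
```

```bash
python3 - <<'E'
from h import *
from station import bot, optics
p=optics.snapshot('wrist'); cv2.imwrite('pics/wrist9.png',p['frame'][200:360,200:440,::-1].repeat(3,0).repeat(3,1))
s=bot.get_state();print(s['joint_pos'],s['tcp_pos'],proj(p,[.4045,-.2118,.104]),[(x['pixel'],x['p']) for x in optics.tip_of('lid_handle',p)[:2]])
R=s['ee_rot'];print(proj(p,s['tcp_pos']+R[:,2]*.006),proj(p,s['tcp_pos']+R[:,2]*.025))
E
```

```text
[-0.66964836  0.16130595 -1.29583733 -0.57624405  0.04710458 -0.05013999] [ 0.40615518 -0.21094107  0.11690585] [[318.49148509 252.73506258]] [([319.7, 253.0], 0.7)]
[[321.84343373 271.79715381]] [[321.78565468 254.52298794]]
```

View pics/wrist9.png

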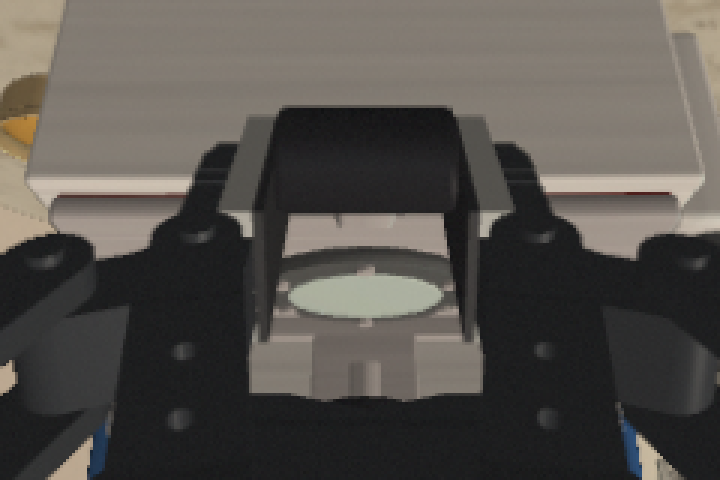

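The handle is only in the front part of the pads because joint 3 is at its limit. I'll let go and grip again with about 20° of lean.

```bash
python3 -m creep '[{"rx":0,"ry":0,"rz":0,"tx":0,"ty":0,"tz":0,"claw":50},{"rx":0,"ry":0,"rz":0,"tx":0,"ty":0,"tz":0,"claw":50},{"rx":0,"ry":0,"rz":0,"tx":-2,"ty":1,"tz":15,"claw":50},{"rx":0,"ry":0,"rz":0,"tx":-2,"ty":1,"tz":15,"claw":50},{"rx":0.065,"ry":0.096,"rz":0,"tx":0,"ty":0,"tz":0,"claw":50},{"rx":0.065,"ry":0.096,"rz":0,"tx":0,"ty":0,"tz":0,"claw":50},{"rx":0.065,"ry":0.096,"rz":0,"tx":0,"ty":0,"tz":0,"claw":50},{"rx":0,"ry":0,"rz":0,"tx":0,"ty":0,"tz":0,"claw":50},{"rx":0,"ry":0,"rz":0,"tx":0,"ty":0,"tz":0,"claw":50}]'
python3 - <<'E'
from h import *
from station import bot, optics
s=bot.get_state();print(s['joint_pos'],s['tcp_pos'],'go',(np.array([.4045,-.2118,.104])-.010*s['ee_rot'][:,2]-s['tcp_pos'])*1e3,s['contact_force'])
E
```

```text
time: 16.0
tcp_pos: [0.403, -0.2089, 0.1451]
ee_rot: [[-0.771, 0.566, 0.291], [0.531, 0.824, -0.196], [-0.351, 0.004, -0.936]]
contact_force: [0.1, 0.3, -0.5]
finger_gap: 0.0499
grasp_force: 0.0
[-0.65500884  0.07000739 -0.93652271  0.20631779  0.02228757 -0.04871964] [ 0.40297709 -0.20890587  0.14506599] go [ -1.39060936  -0.9371598  -31.70213633] [ 0.10207572  0.30828457 -0.47346353]
```

```bash
python3 -m creep '[{"rx":0,"ry":0,"rz":0,"tx":-1.4,"ty":0,"tz":-11,"claw":50},{"rx":0,"ry":0,"rz":0,"tx":0,"ty":0,"tz":-11,"claw":50},{"rx":0,"ry":0,"rz":0,"tx":0,"ty":0,"tz":-10,"claw":50},{"rx":0,"ry":0,"rz":0,"tx":0,"ty":0,"tz":0,"claw":50},{"rx":0,"ry":0,"rz":0,"tx":0,"ty":0,"tz":0,"claw":20},{"rx":0,"ry":0,"rz":0,"tx":0,"ty":0,"tz":0,"claw":20},{"rx":0,"ry":0,"rz":0,"tx":0,"ty":0,"tz":0,"claw":20},{"rx":0,"ry":0,"rz":0,"tx":0,"ty":0,"tz":0,"claw":20}]' 40
python3 -m creep '[{"rx":0,"ry":0,"rz":0,"tx":0.7,"ty":-0.4,"tz":11.1,"claw":20},{"rx":0,"ry":0,"rz":0,"tx":1.6,"ty":-1.1,"tz":10.9,"claw":20},{"rx":0,"ry":0,"rz":0,"tx":2.6,"ty":-1.7,"tz":10.7,"claw":20},{"rx":0,"ry":0,"rz":0,"tx":0,"ty":0,"tz":0,"claw":20}]'
```

```text
time: 16.8
tcp_pos: [0.4005, -0.2073, 0.1129]
ee_rot: [[-0.773, 0.565, 0.289], [0.532, 0.825, -0.192], [-0.347, 0.005, -0.938]]
contact_force: [-1.2, 5.9, 3.5]
finger_gap: 0.0294
grasp_force: 40.8
time: 17.2
tcp_pos: [0.4058, -0.2109, 0.1461]
ee_rot: [[-0.772, 0.566, 0.289], [0.532, 0.825, -0.192], [-0.347, 0.005, -0.938]]
contact_force: [-0.6, 5.0, 0.5]
finger_gap: 0.0291
grasp_force: 41.5
```

```bash
python3 -m creep '[{"rx":0,"ry":0,"rz":0,"tx":3.5,"ty":-2.4,"tz":10.3,"claw":20},{"rx":0,"ry":0,"rz":0,"tx":4.4,"ty":-3,"tz":9.8,"claw":20},{"rx":0,"ry":0,"rz":0,"tx":5.2,"ty":-3.5,"tz":9.2,"claw":20},{"rx":0,"ry":0,"rz":0,"tx":6,"ty":-4.1,"tz":8.4,"claw":20},{"rx":0,"ry":0,"rz":0,"tx":0,"ty":0,"tz":0,"claw":20}]'
python3 -m creep '[{"rx":0,"ry":0,"rz":0,"tx":6.7,"ty":-4.5,"tz":7.6,"claw":20},{"rx":0,"ry":0,"rz":0,"tx":7.3,"ty":-5,"tz":6.7,"claw":20},{"rx":0,"ry":0,"rz":0,"tx":7.8,"ty":-5.3,"tz":5.8,"claw":20},{"rx":0,"ry":0,"rz":0,"tx":0,"ty":0,"tz":0,"claw":20}]'
python3 - <<'E'
from h import *
from station import bot, optics
s=bot.get_state();g=s['tcp_pos']+.010*s['ee_rot'][:,2]
hg=np.array([.4917,-.2705,.102]);y=-.597;ox=np.array([np.cos(y),np.sin(y),0]);d=g-hg
print('lid',np.arctan2(d[2],-d@ox)-.019,np.hypot(d@ox,d[2]))
E
```

```text
time: 17.7
tcp_pos: [0.4241, -0.2235, 0.183]
ee_rot: [[-0.773, 0.565, 0.287], [0.532, 0.825, -0.191], [-0.344, 0.005, -0.939]]
contact_force: [-5.8, 7.6, 5.1]
finger_gap: 0.0291
grasp_force: 42.3
time: 18.1
tcp_pos: [0.4465, -0.2389, 0.2034]
ee_rot: [[-0.773, 0.566, 0.288], [0.532, 0.825, -0.192], [-0.346, 0.004, -0.938]]
contact_force: [-3.3, 5.3, 5.1]
finger_gap: 0.0289
grasp_force: 41.0
lid 1.0399516694851003 0.10556721246192328
```

```bash
python3 -m creep '[{"rx":0,"ry":0,"rz":0,"tx":8.3,"ty":-5.6,"tz":4.7,"claw":20},{"rx":0,"ry":0,"rz":0,"tx":8.7,"ty":-5.9,"tz":3.6,"claw":20},{"rx":0,"ry":0,"rz":0,"tx":2.5,"ty":-1.7,"tz":0.8,"claw":20},{"rx":0,"ry":0,"rz":0,"tx":0,"ty":0,"tz":0,"claw":20}]'
python3 - <<'E'
from h import *
from station import bot, optics
s=bot.get_state();g=s['tcp_pos']+.010*s['ee_rot'][:,2]
hg=np.array([.4917,-.2705,.102]);y=-.597;ox=np.array([np.cos(y),np.sin(y),0]);d=g-hg
print('lid',np.arctan2(d[2],-d@ox)-.019,np.hypot(d@ox,d[2]),s['contact_force']@ox)
E
```

```text
time: 18.5
tcp_pos: [0.4665, -0.2526, 0.2131]
ee_rot: [[-0.772, 0.566, 0.289], [0.531, 0.825, -0.194], [-0.348, 0.004, -0.938]]
contact_force: [-2.6, 4.5, 4.9]
finger_gap: 0.029
grasp_force: 40.3
lid 1.2883434972595904 0.10536267095401987 -4.669066994660643
```

```bash
(python3 -m creep '[{"rx":0,"ry":0,"rz":0,"tx":2.5,"ty":-1.7,"tz":0.8,"claw":20},{"rx":0,"ry":0,"rz":0,"tx":0,"ty":0,"tz":0,"claw":20}]';python3 -m creep '[{"rx":0,"ry":0,"rz":0,"tx":2.5,"ty":-1.7,"tz":0.5,"claw":20},{"rx":0,"ry":0,"rz":0,"tx":0,"ty":0,"tz":0,"claw":20}]')|grep -v ee_
```

```text
time: 18.7
tcp_pos: [0.4686, -0.2541, 0.2137]
contact_force: [-4.3, 4.6, 5.0]
finger_gap: 0.0292
grasp_force: 40.1
time: 18.9
tcp_pos: [0.4712, -0.2559, 0.2145]
contact_force: [-4.1, 5.0, 5.8]
finger_gap: 0.0291
grasp_force: 39.9
```

```bash
(python3 -m creep '[{"rx":0,"ry":0,"rz":0,"tx":2.5,"ty":-1.7,"tz":0.5,"claw":20},{"rx":0,"ry":0,"rz":0,"tx":0,"ty":0,"tz":0,"claw":20}]';python3 -m creep '[{"rx":0,"ry":0,"rz":0,"tx":2,"ty":-1.4,"tz":0.4,"claw":20},{"rx":0,"ry":0,"rz":0,"tx":0,"ty":0,"tz":0,"claw":20}]')|grep -v ee_
python3 - <<'E'
from h import *
from station import bot, optics
s=bot.get_state();g=s['tcp_pos']+.010*s['ee_rot'][:,2]
for n in('wrist','top'):
    p=optics.snapshot(n)
    print(n,[(x['pixel'],x['p']) for x in optics.tip_of('lid_handle',p)[:2]],proj(p,g))
hg=np.array([.4917,-.2705,.102]);y=-.597;ox=np.array([np.cos(y),np.sin(y),0]);d=g-hg
print('lid',np.arctan2(d[2],-d@ox)-.019,np.hypot(d@ox,d[2]),s['contact_force']@ox)
E
```

```text
time: 19.1
tcp_pos: [0.4723, -0.2566, 0.2146]
contact_force: [-11.2, 9.6, 12.5]
finger_gap: 0.0287
grasp_force: 40.7
time: 19.3
tcp_pos: [0.4725, -0.2567, 0.2145]
contact_force: [-19.9, 15.5, 21.0]
finger_gap: 0.0292
grasp_force: 41.7
wrist [([319.3, 251.3], 0.67)] [[321.86779059 268.61465452]]
top [] [[398.41936377 201.63963788]]
lid 1.3580379901889574 0.10506604914793717 -25.228919433094674
```

The lid is on its upper stop: the force rose with no travel. Releasing and backing away along the fingers.

```bash
python3 -m creep '[{"rx":0,"ry":0,"rz":0,"tx":0,"ty":0,"tz":0,"claw":50},{"rx":0,"ry":0,"rz":0,"tx":0,"ty":0,"tz":0,"claw":50},{"rx":0,"ry":0,"rz":0,"tx":-5,"ty":3.4,"tz":12,"claw":50},{"rx":0,"ry":0,"rz":0,"tx":-8,"ty":5.4,"tz":22,"claw":50},{"rx":0,"ry":0,"rz":0,"tx":-20,"ty":13,"tz":25,"claw":50},{"rx":0,"ry":0,"rz":0,"tx":-30,"ty":20,"tz":25,"claw":50},{"rx":0,"ry":0,"rz":0,"tx":-30,"ty":20,"tz":20,"claw":50},{"rx":0,"ry":0,"rz":0,"tx":-20,"ty":13,"tz":10,"claw":50},{"rx":0,"ry":0,"rz":0,"tx":0,"ty":0,"tz":0,"claw":50},{"rx":0,"ry":0,"rz":0,"tx":0,"ty":0,"tz":0,"claw":50},{"rx":0,"ry":0,"rz":0,"tx":0,"ty":0,"tz":0,"claw":50}]'
python3 - <<'E'
from h import *
from station import bot, optics
p=optics.snapshot('wrist'); cv2.imwrite('pics/wrist10.png',p['frame'][:,:,::-1])
v=[.52895,-.2957,-.597,0,1.49]
hm=lambda t:(np.array([v[0],v[1],0])+np.array([[np.cos(v[2]),-np.sin(v[2]),0],[np.sin(v[2]),np.cos(v[2]),0],[0,0,1]])@np.array([-.045-.105*np.cos(t+.019),0,.102+.105*np.sin(t+.019)]))
print([proj(p,hm(t)).round(1).tolist() for t in (0,1.0,1.1,1.2,1.25,1.3)])
for q in ('lid_handle','catch_knob','gate_knob_top'):
    print(q,[(np.round(x['pixel'],1),x['p']) for x in optics.tip_of(q,p)[:2]],proj(p,model(v,[q])) if q!='lid_handle' else '')
s=bot.get_state();print(s['time'],s['tcp_pos'],s['contact_force'])
E
```

```text
time: 20.6
tcp_pos: [0.3636, -0.1853, 0.3288]
ee_rot: [[-0.772, 0.566, 0.289], [0.532, 0.824, -0.195], [-0.348, 0.003, -0.937]]
contact_force: [-0.8, -0.2, 0.3]
finger_gap: 0.0498
grasp_force: 0.0
[[[322.6, 155.4]], [[323.1, 234.0]], [[323.2, 243.3]], [[323.2, 252.2]], [[323.2, 256.4]], [[323.2, 260.5]]]
lid_handle [(array([245.9, 154.3]), 0.74), (array([321.9, 255.4]), 0.64)] 
catch_knob [(array([386.9, 245.1]), 0.88), (array([384.8, 218. ]), 0.71)] [[386.72333922 241.98706468]]
gate_knob_top [] [[322.84285349 245.30241734]]
20.8 [ 0.36307736 -0.18472985  0.32818841] [ 1.22791946 -0.31353661 -0.2265839 ]
```

The lid handle is at pixel row 255, which is about 1.24 rad. The catch is round and the robot is clear of everything.

```bash
python3 -c "
from station import bot
print(bot.hand_in())"
```

```text
the job is handed in; nothing more can be done
None
```

The gate was felt shut on its stop (about 35 N, no further travel), the catch was swung to its stop, and the lid was lifted to its upper stop, where it stayed; everything was released and the job handed in at about 21 s, with no verdict returned.

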